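# Press the coral label holder home on the ink-pad rack

### The job

Take the white label holder with the coral card out of its wooden stand and push its blade down behind the front lip of the ink-pad rack, centred in front of the coral ink pad, until its shoulders are fully home on the lip against the sprung strip in the slot. Keep it pressed home: the strip would push it up again, so finish while still holding it down. Leave the ink pads on the rack and the mug where they are.

Things in the scene. Friction and masses are not known exactly. Their poses are not given: they have to be found in the camera images.
- holder: White plastic label holder, about 60 g, upright in the stand. Origin: centre of its blade's underside; z up, x through its thickness, y along its length. Blade: 4 mm thick (x), 60 mm long (y), z = 6 to 20 mm, below it a lead-in tip 2 mm thick, 56 mm long. Head: z = 20 to 52 mm. Shoulders: the head's underside at z = 20 mm, 6 mm either side of the blade.
- holder_head (a point): Centre of the holder's head: a block 16 mm thick (holder x), 76 mm long (y), 32 mm high, coral card on both faces and the top; either way round is the same. Grip it across its 16 mm thickness. It lies 36 mm above the holder's origin.
- stand: Fixed wooden block 44 x 100 x 28 mm, origin at the centre of its underside, with a slot along its y, 6 mm wide and 22 mm deep, open at the top. The holder's blade stands in the slot, its y along the stand's y, its shoulders on the block's top: its origin is 8 mm above the table.
- rack: Fixed low plywood ink-pad rack, 320 mm long (y), origin at the centre of its underside on the table; its front with the lip is at -x. Deck top at z = 50 mm, from x = -51 to 65 mm, back rail behind it up to z = 68 mm. Lip: white plate 6 mm thick, x = -65 to -59 mm, top at z = 50 mm. The slot lies between lip and deck.
- slot (a point): Middle of the slot's mouth, at x = -55, y = 0, z = 50 mm in the rack's frame. The slot is 8 mm wide (x), runs along the rack's y to 155 mm either side, open upward. Holder home: blade straight down in the slot, its y along the rack's y, shoulders on lip and deck, so its origin is 20 mm below this mouth.
- strip (a joint): Yellow sprung strip along the slot's floor, its top 12 mm below the mouth at rest. Value in m: 0 at rest, grows as it is pressed down, stop at 0.010; a holder fully home presses it to 0.008. It pushes up with about 3 N at 0 and 9 N at 0.008, and lifts the holder again if that is let go; at home the shoulders meet the lip and the force rises steeply.
- pad_coral: Loose ink pad, black case 52 x 60 mm, 28 mm high, coral top; origin at the centre of its underside on the deck, about 34 mm behind the rack's origin (rack x), axes as the rack's. It stands in one of the rack's three bays (centres near y = -95, 0 and 95 mm in the rack's frame); which one varies.
- pad_green: The same ink pad with a dark green top, in another bay; leave it alone.
- pad_violet: The same ink pad with a violet top, in another bay; leave it alone.
- mug: White ceramic mug, 80 mm across and 88 mm high with a handle, origin at the centre of its underside; leave it alone.

How it is judged:
On the way:
1. the holder is lifted clear of its stand (z of holder in the frame of stand above 0.035 m and contact force between the fingers and holder above 0.5 N), for 0.2 s.
At the end, for the whole second after the job is handed in: Blade in the slot behind the lip (within 4.5 mm of its centre line, upright within 0.1 rad, along the rack within 0.12 rad), within 14 mm of the coral pad's middle, home within 2 mm, strip pressed over 5.8 mm, at rest, and still held by the fingers (over 1 N) (y of holder in the frame of pad_coral between -0.014 and 0.014 m and x of holder in the frame of rack between -0.0595 and -0.0505 m and z of holder in the frame of rack between 0.026 and 0.0322 m and value of joint strip above 0.0058 m and contact force between the fingers and holder above 1 N and angle between holder's own z axis and vertical below 0.1 rad and angle between the y axis of holder and the y axis of rack, either way round below 0.12 rad and linear speed of holder below 0.02 m/s); the arm keeps its last pose, push and grip.
It fails at once if an ink pad or the mug is moved by more than 20 mm (distance of any of pad_coral, pad_green, pad_violet, mug from where it was at the start of the episode above 0.02 m).
It also fails if it takes over 35 s, if anything falls off the work surface, if the arm or the gripper's body presses on something with over 40 N, if the wrist force passes 120 N, or if a joint passes its speed limit or range.

### The arm

A 6-joint arm with a two-finger parallel gripper is mounted at the origin on the work surface. World frame = base frame: x ahead of the robot, y to its left, z up, the work surface at z = 0. Lengths are in m, angles in rad, forces in N, time in s.
With the tool pointing down it reaches from about 0.35 to 0.8 m from the base axis. Payload 7.3 kg.
Tool frame: the origin (TCP) lies on the centre line of the jaws, within the pads' length; the fingertips stand 11 mm ahead of it and the grasp point (between the pads) lies 8 mm behind it; z points along the fingers, y is the line along which they close (so a half turn about z gives the same grasp; the last joint's range is limited). The gripper opens to 85 mm and grips with 20 to 120 N. Pads are 22 mm wide; open, the fingers measure 114 mm over their backs; the gripper's body (76 mm by 85 mm) begins 54 mm behind the grasp point. The pads swing forward as they close: fully open they stand 13 mm farther back than shut.
Start: joints at [1.048, 0.342, 1.524, -0, 1.275, -0.146], TCP at [0.193, 0.488, 0.242] pointing down, gripper open.
Joint ranges: [-2.53, 2.53], [-0.77, 2.02], [0.04, 2.7], [-1, 4.14], [0.28, 2.66], [-3.11, 3.11]. Speed limits (rad/s): [2.57, 2.57, 3.14, 3.14, 3.14, 3.14].

### API

Orientations are given as a unit quaternion [x, y, z, w].
In Python, from workcell import reach, move_straight, movej, command_gripper, hold, solve_ik, read_state, get_image, camera_model, PlanningError, finish_job, search_frame, masks_of gives the robot as it stands. Calls block until the motion is done:
- reach(position, orientation): joint-space move of the TCP to a pose.
- move_straight(position, orientation=None, speed=0.15, max_force=None): straight line of the TCP; orientation=None keeps the orientation; speed is the mean speed in m/s. With max_force (N) it stops when the force on the tool has changed by that much, and returns True; else False.
- movej(angles): joint-space move.
- command_gripper(opening, force=None): finger opening in m; force is the grip in N (None keeps the last); returns when the fingers have stopped.
- hold(seconds).
- solve_ik(position, orientation): joint angles nearest the present ones, or None.
- read_state(): the state.
- get_image(name): name is "scene" or "side" or "wrist"; returns (picture, depth): 400x640x3 uint8, red, green, blue; 400x640 float32, m along the optical axis (not along the pixel's ray), 0 where there is no reading.
- camera_model(name): a dict with "K" (3x3 intrinsics, pixels), "R" (3x3) and "t" (3): a world point X has camera coordinates R X + t; the wrist camera has in their place "tool_from_camera" (4x4, takes a point from camera to tool coordinates, whose origin is the TCP and whose axes are the flange's). Camera axes: x right, y down, z forward; pixel columns grow to the right and rows downward; lengths in m; the calibration is good to about 2 mm. A picture is of the moment at which its call begins: read the wrist's pose just before it. camera_model takes no time and is no camera call.
A pose or a line that the arm cannot do raises PlanningError and nothing moves.
- finish_job(): hands the job in; it is judged then, once.
Trained networks look in the newest picture that a camera, given by its name, has taken for a name from the list of things; names that differ only in an ending like _2 or _b are one class to them, and where a whole thing is asked for, a point or a joint stands for the part that bears it (a point fixed in the world has none). Each returns a list of dicts, best first, with "confidence" (0 to 1); they miss things now and then, are a little off and sometimes report something else, mostly with a low value. They report only what shows in the picture. A call takes as long as a camera call.
- search_frame(name, camera): "rect" ([left, top, right, bottom] in pixels, round what is visible of it).
- masks_of(name, camera): "mask" (400x640 bool, what is visible of it) and "rect" ([left, top, right, bottom] in pixels, round what is visible of it).
The state is a dict: "time_s": time; "joint_positions": joint angles; "dq": joint speeds; "tau": joint torques, N m; "eef_pos": TCP position; "eef_rot": TCP orientation; "contact_force": force on the tool from outside, world axes, zero at the start; "torque": the same for the moment, N m; "grip_width": finger opening in m; "grip_force": force on a finger pad.
Only numpy, scipy, OpenCV 4.12 (cv2) and the standard library are available. Lean on these libraries where they do the work, as an engineer would, in place of code of your own. Each camera call takes 0.05 s, during which the arm holds its last target. There are 200 camera calls.

## Working session

There is one attempt and no reset: what is moved stays moved. The work goes in short steps, each a Python script; the robot and the scene stay as the last script left them, time stands still between calls to the robot, and variables do not carry over. Pictures are saved under pics/ and viewed, at most 10 in all, crops included, and the job is handed in when it is done.

```bash
mkdir -p pics; cat > h.py <<'E'
import numpy as np, cv2
from workcell import *
from scipy.spatial.transform import Rotation as Ro
def cloud(name, depth, st=None):
    m=camera_model(name);K=np.array(m["K"]);v,u=np.mgrid[:400,:640]
    P=np.stack([(u-K[0,2])/K[0,0]*depth,(v-K[1,2])/K[1,1]*depth,depth],-1)
    if name=="wrist":
        T=np.array(m["tool_from_camera"]);P=P@T[:3,:3].T+T[:3,3]
        P=P@Ro.from_quat(st["eef_rot"]).as_matrix().T+st["eef_pos"]
    else: P=(P-np.array(m["t"]))@np.array(m["R"])
    P[depth<=0]=np.nan
    return P
def save(f,p): cv2.imwrite("pics/"+f,p[:,:,::-1])
E
python3 - <<'E'
from h import *
for c in ["scene","side"]:
    p,d=get_image(c);P=cloud(c,d);save(c+".png",p)
    for n in ["holder","stand","rack","pad_coral","pad_green","pad_violet","mug"]:
        for r in masks_of(n,c)[:2]:
            q=P[r["mask"]];q=q[~np.isnan(q[:,0])]
            if len(q): print(c,n,round(r["confidence"],2),np.round(r["rect"]),np.round(np.median(q,0),3),np.round(np.percentile(q,[2,98],0),3).tolist())
print(read_state())
E
```

```text
scene holder 0.84 [186. 212. 222. 231.] [ 0.592 -0.262  0.052] [[0.577, -0.298, 0.03], [0.598, -0.225, 0.062]]
scene stand 0.91 [175. 221. 227. 248.] [ 0.603 -0.269  0.024] [[0.567, -0.318, 0.002], [0.612, -0.218, 0.03]]
scene stand 0.68 [349. 194. 380. 216.] [0.608 0.07  0.077] [[0.579, 0.044, 0.055], [0.625, 0.099, 0.08]]
scene rack 0.6 [326. 172. 483. 243.] [0.572 0.14  0.05 ] [[0.495, 0.005, 0.008], [0.634, 0.321, 0.068]]
scene pad_coral 0.77 [390. 185. 425. 211.] [0.602 0.164 0.076] [[0.573, 0.14, 0.057], [0.62, 0.195, 0.079]]
scene pad_green 0.62 [346. 192. 383. 217.] [0.608 0.071 0.076] [[0.577, 0.044, 0.049], [0.63, 0.102, 0.08]]
scene pad_violet 0.67 [432. 183. 468. 202.] [0.598 0.259 0.076] [[0.568, 0.235, 0.056], [0.614, 0.29, 0.079]]
scene mug 0.76 [164. 244. 228. 308.] [ 0.732 -0.256  0.053] [[0.685, -0.32, 0.001], [0.763, -0.215, 0.088]]
side holder 0.53 [341. 276. 357. 311.] [ 0.584 -0.272  0.059] [[0.575, -0.302, 0.034], [0.596, -0.231, 0.062]]
side stand 0.91 [336. 279. 368. 325.] [ 0.576 -0.292  0.027] [[0.561, -0.322, 0.004], [0.608, -0.225, 0.031]]
side rack 0.72 
[... 729 characters left out ...]
089]]
{'time_s': 0.8, 'joint_positions': array([ 1.04801302e+00,  3.41978203e-01,  1.52410124e+00, -2.87213627e-05,
        1.27537245e+00, -1.46030678e-01]), 'dq': array([ 0.00053839, -0.0005247 ,  0.00103327, -0.00118438, -0.00123299,
        0.00063718]), 'tau': array([-6.31869443e-05, -4.33513319e+01, -2.46272331e+01, -6.20798824e-05,
       -4.41373286e-04, -5.60436433e-06]), 'eef_pos': array([0.19316296, 0.48819855, 0.2423324 ]), 'eef_rot': array([1.87260074e-01, 9.82310368e-01, 6.19716654e-05, 3.60769980e-05]), 'contact_force': array([-0.54319962,  0.41803114,  0.92367212]), 'torque': array([-0.00835354, -0.0172988 , -0.04062769]), 'grip_force': 0.0, 'grip_width': 0.08573617898609137}
```

```bash
python3 -c "
import cv2,numpy as np
cv2.imwrite('pics/both.png',cv2.resize(np.vstack([cv2.imread('pics/scene.png'),cv2.imread('pics/side.png')]),(480,600)))"
```

```text
(no output)
```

View pics/scene.png

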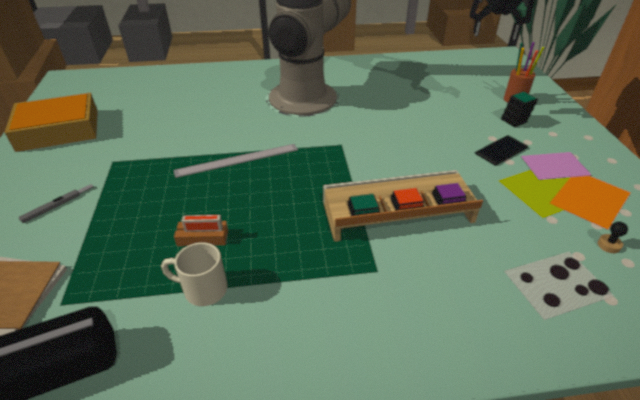

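View pics/side.png

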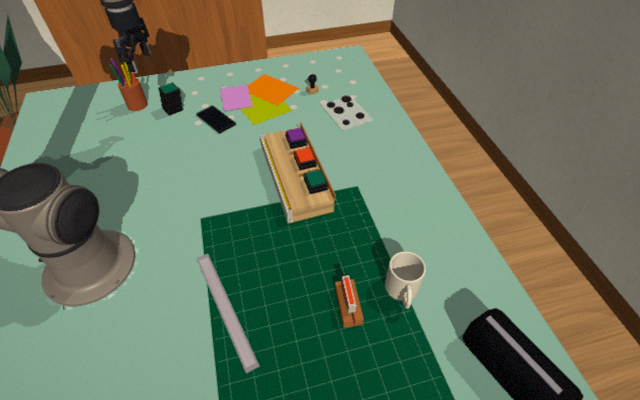

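The scene picture shows the coral pad in the middle bay at (407,198), between green (364,203) and violet (450,193). The holder is in its stand at (203,225), with the mug close behind it at (200,275). I'll look closer with the wrist camera.

```bash
python3 - <<'E'
from h import *
print(np.round(camera_model("wrist")["tool_from_camera"],3).tolist(), camera_model("wrist")["K"])
for q in ([.7071068,.7071068,0,0],[-.7071068,.7071068,0,0]):
    for p in ([.53,.16,.33],[.56,-.27,.3],[.587,-.27,.05],[.52,.16,.08]):
        s=solve_ik(p,q); print(q[0],p,None if s is None else np.round(s,2))
E
```

```text
[[-0.0, -0.95, -0.313, 0.08], [1.0, -0.0, -0.001, 0.0], [0.001, -0.313, 0.95, -0.133], [0.0, 0.0, 0.0, 1.0]] [[276.54310152   0.         317.55355534]
 [  0.         276.54310152 201.13600412]
 [  0.           0.           1.        ]]
0.7071068 [0.53, 0.16, 0.33] [ 0.15  0.35  1.28 -0.    1.52  0.15]
0.7071068 [0.56, -0.27, 0.3] [-0.57  0.49  1.13 -0.    1.52 -0.57]
0.7071068 [0.587, -0.27, 0.05] [-0.55  0.75  1.38 -0.    1.01 -0.55]
0.7071068 [0.52, 0.16, 0.08] [ 0.16  0.56  1.68 -0.    0.91  0.16]
-0.7071068 [0.53, 0.16, 0.33] [ 0.15  0.35  1.28 -0.    1.52 -2.99]
-0.7071068 [0.56, -0.27, 0.3] [-0.57  0.49  1.13 -0.    1.52  2.57]
-0.7071068 [0.587, -0.27, 0.05] [-0.55  0.75  1.38 -0.    1.01  2.59]
-0.7071068 [0.52, 0.16, 0.08] [ 0.16  0.56  1.68 -0.    0.91 -2.98]
```

```bash
python3 - <<'E'
from h import *
q=[.7071068,.7071068,0,0]
for f,p,ns in (("rack",[.53,.15,.22],["rack","pad_coral","pad_green","pad_violet"]),("stand",[.56,-.25,.22],["holder","stand","mug"])):
    reach(p,q); st=read_state(); im,d=get_image("wrist"); save("w_"+f+".png",im)
    P=cloud("wrist",d,st)
    ms={}
    for n in ns:
        for i,r in enumerate(masks_of(n,"wrist")[:2]):
            print(n,round(r["confidence"],2),np.round(r["rect"])); ms[n+str(i)]=r["mask"]
    np.savez(f+".npz",P=P,im=im,**ms); print(read_state()["time_s"])
E
```

```text
rack 0.98 [269.   0. 421. 304.]
pad_coral 0.59 [351. 144. 402. 203.]
pad_green 0.95 [353. 224. 403. 278.]
pad_green 0.19 [351. 144. 405. 203.]
pad_violet 0.75 [350.  38. 409. 110.]
2.7917
holder 0.67 [326. 162. 352. 234.]
stand 0.74 [312. 155. 360. 234.]
mug 0.89 [410. 155. 519. 251.]
4.475
```

View pics/w_rack.png

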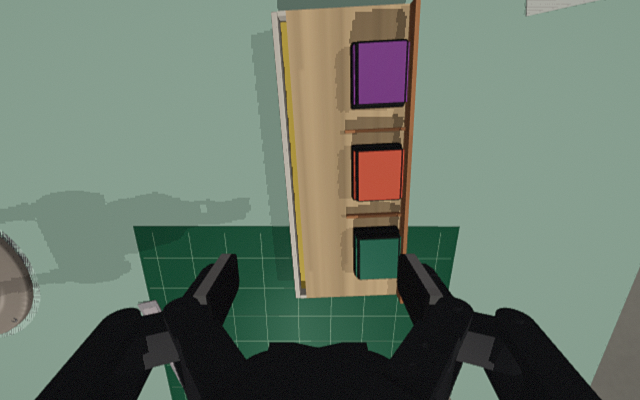

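View pics/w_stand.png

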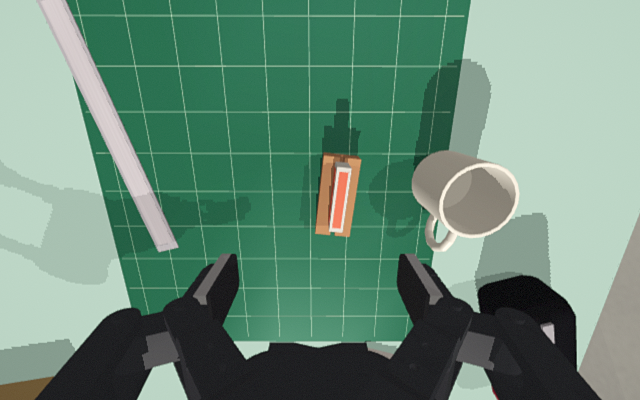

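```bash
cat > fit.py <<'E'
from h import *
def rect(xy):
    (c,s,a)=cv2.minAreaRect((xy*1000).astype(np.float32)); b=cv2.boxPoints((c,s,a))/1000
    e=[b[1]-b[0],b[2]-b[1]]; L=max(e,key=np.linalg.norm); L=L*np.sign(L[1])
    return np.array(c)/1000,sorted(np.linalg.norm(e,axis=1)),np.arctan2(-L[0],L[1])
def lip(P,im,ylo,yhi):
    hsv=cv2.cvtColor(im,cv2.COLOR_RGB2HSV).astype(int)
    z=P[...,2]; out={}
    ok=(P[...,1]>ylo)&(P[...,1]<yhi)&(P[...,0]>.44)&(P[...,0]<.56)
    w=ok&(abs(z-.05)<.006)&(hsv[...,1]<45)&(hsv[...,2]>120)
    yel=ok&(abs(z-.038)<.008)&(hsv[...,1]>120)&(abs(hsv[...,0]-26)<8)
    deck=ok&(abs(z-.05)<.006)&(hsv[...,1]>50)&(hsv[...,0]<24)
    for n,m,f in (("lipL",w,np.min),("lipR",w,np.max),("lipmid",w,np.mean),("yelL",yel,np.min),("yelR",yel,np.max),("deckL",deck,np.min)):
        pts=[]
        for v in range(400):
            q=P[v][m[v]]
            if len(q)>=1: i=0 if f is np.min else -1; pts.append(q.mean(0) if f is np.mean else q[i])
        if len(pts)<10: print(n,len(pts)); continue
        pts=np.array(pts); k=np.ones(len(pts),bool)
        for _ in range(4):
            c=np.polyfit(pts[k,1],pts[k,0],1); r=pts[:,0]-np.polyval(c,pts[:,1]); k=abs(r)<max(.0015,2*r[k].std())
        out[n]=c; print(n,k.sum(),"slope",round(c[0],4),"x@.16",round(np.polyval(c,.16),4),"z",round(np.median(pts[:,2]),4),"sd",round(r[k].std(),4),"y",pts[k,1].min().round(3),pts[k,1].max().round(3))
    return out
E
python3 - <<'E'
from fit import *
D=np.load("rack.npz");P=D["P"]
lip(P,D["im"],0,.32)
for k in D.files:
    if k.startswith("pad") and k.endswith("0"):
        q=P[D[k]];q=q[q[:,2]>.07]; q=q[abs(q[:,2]-np.median(q[:,2]))<.004]; print(k,rect(q[:,:2]),np.median(q[:,2]))
D=np.load("stand.npz");P=D["P"]
q=P[D["holder0"]];q=q[abs(q[:,2]-.06)<.006];print("head",rect(q[:,:2]),np.median(q[:,2]),len(q))
q=P[D["stand0"]];q=q[abs(q[:,2]-.028)<.005];print("stand",rect(q[:,:2]),np.median(q[:,2]))
q=P[D["mug0"]];print(np.nanpercentile(q,[2,98],0))
E
```

```text
lipL 286 slope -0.0513 x@.16 0.4937 z 0.0512 sd 0.0004 y 0.001 0.318
lipR 276 slope -0.0498 x@.16 0.4985 z 0.051 sd 0.0003 y 0.005 0.313
lipmid 276 slope -0.0505 x@.16 0.4962 z 0.0512 sd 0.0002 y 0.006 0.313
yelL 258 slope -0.0506 x@.16 0.5006 z 0.0392 sd 0.0004 y 0.007 0.315
yelR 266 slope -0.0493 x@.16 0.5054 z 0.0393 sd 0.0003 y 0.008 0.314
deckL 287 slope -0.0505 x@.16 0.5076 z 0.0513 sd 0.0003 y 0.001 0.319
pad_coral0 (array([0.59167175, 0.16782059]), [np.float32(0.049824927), np.float32(0.055578362)], np.float32(0.05678959)) 0.07901579364973718
pad_green0 (array([0.59778687, 0.07244674]), [np.float32(0.04893184), np.float32(0.055841956)], np.float32(0.04497218)) 0.07915713129465712
pad_violet0 (array([0.58758392, 0.26252841]), [np.float32(0.049615357), np.float32(0.055725485)], np.float32(0.051029798)) 0.07892273206306938
head (array([ 0.58443195, -0.26416061]), [np.float32(0.016517445), np.float32(0.076048285)], np.float32(-0.10512278)) 0.06143196877402246 1003
stand (array([ 0.58400189, -0.27137885]), [np.float32(0.04405677), np.float32(0.100545526)], np.float32(-0.10341483)) 0.02928424189350487
[[ 0.68272389 -0.31938911  0.00364816]
 [ 0.75859245 -0.21716162  0.08964355]]
```

The wrist pictures agree with the fits. The lip runs from (277,15) to (300,297), with the coral pad at (378,173) and the holder head at (340,198), and the mug is clear of the stand. Next I'll grasp and lift.

```bash
cat >> h.py <<'E'
def quat(yaw): return (Ro.from_euler("z",yaw)*Ro.from_quat([.5**.5,.5**.5,0,0])).as_quat()
E
python3 - <<'E'
from h import *
q=quat(-.105); x,y=.5844,-.2642
reach([x,y,.13],q)
move_straight([x,y,.045],q,speed=.1,max_force=15)
command_gripper(.0,60)
s=read_state();print(s["eef_pos"],s["grip_width"],s["grip_force"],s["contact_force"])
move_straight([x,y,.11],q,speed=.08); hold(.3)
s=read_state();print(s["eef_pos"],s["grip_width"],s["grip_force"],s["contact_force"],s["time_s"])
move_straight([x,y,.19],q,speed=.15)
im,d=get_image("side");save("side2.png",im[200:340,260:460].repeat(3,0).repeat(3,1))
st=read_state();im,d=get_image("wrist");P=cloud("wrist",d,st)
for r in masks_of("holder","wrist")[:1]:
    p=P[r["mask"]];p=p[~np.isnan(p[:,0])];print(r["confidence"],r["rect"],np.percentile(p,[2,50,98],0))
np.savez("held.npz",P=P,im=im,pos=st["eef_pos"]);save("w_held.png",im)
E
```

```text
[ 0.58456013 -0.26429021  0.04528235] 0.014798014739850963 58.95525813102722 [-0.50037749  0.10215925  2.14983357]
[ 0.5842523  -0.2641255   0.10957082] 0.015055541213649682 58.51680278778076 [-1.01733498 -0.5516938  -0.30550858] 7.85
0.83 [298.7, 189.6, 337.9, 341.8] [[ 0.57453449 -0.2984504   0.17895357]
 [ 0.58483339 -0.25236706  0.20468522]
 [ 0.5945315  -0.22540916  0.20600548]]
```

View pics/w_held.png

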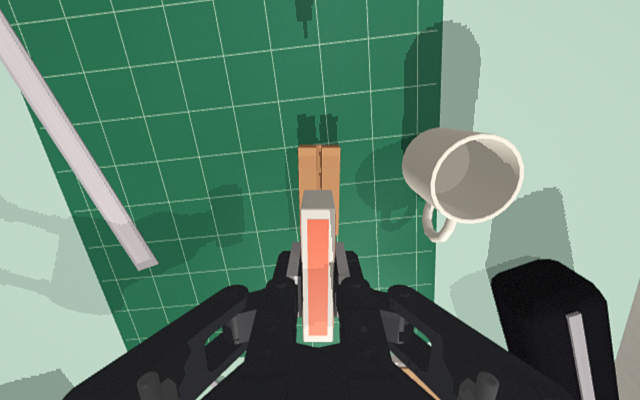

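View pics/side2.png

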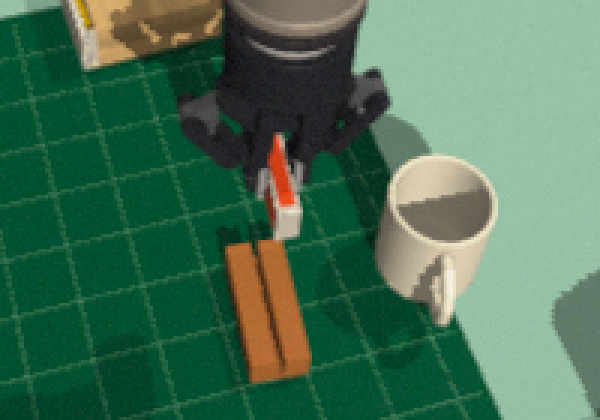

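The holder is held and clear of the stand; its head is at (317,270) in the wrist view. I'll measure its pose in the grip.

```bash
python3 - <<'E'
from fit import *
D=np.load("held.npz");P=D["P"];pos=D["pos"]
m=(abs(P[...,2]-.206)<.008)&(abs(P[...,0]-pos[0])<.02)&(abs(P[...,1]-pos[1])<.045)
hsv=cv2.cvtColor(D["im"],cv2.COLOR_RGB2HSV); m&=(hsv[...,2]>140)
q=P[m];q=q[q[:,2]>np.median(q[:,2])-.004];print(len(q),rect(q[:,:2]),pos,np.median(q[:,2]))
A=np.c_[q[:,:2]-q[:,:2].mean(0),np.ones(len(q))];print(np.linalg.lstsq(A,q[:,2],rcond=None)[0])
E
```

```text
4214 (array([ 0.58391296, -0.26351273]), [np.float32(0.016062135), np.float32(0.07669113)], np.float32(-0.10775556)) [ 0.58375258 -0.26384125  0.18856097] 0.20479060690099551
[ 0.00024764 -0.00137532  0.20476954]
```

```bash
python3 - <<'E'
from h import *
q=quat(.0505); x,y=.5031,.1633
reach([x,y,.2],q)
move_straight([x,y,.1],q,speed=.12); hold(.1)
s=read_state();print(s["eef_pos"],s["contact_force"],s["time_s"])
print(move_straight([x,y,.077],q,speed=.04,max_force=6))
s=read_state();print(s["eef_pos"],s["contact_force"],s["time_s"])
if s["eef_pos"][2]<.079:
    print(move_straight([x,y,.0645],q,speed=.02,max_force=22)); hold(.3)
    s=read_state();print(s["eef_pos"],s["contact_force"],s["grip_width"],s["grip_force"],s["time_s"])
st=read_state();im,d=get_image("wrist");P=cloud("wrist",d,st);save("w_in.png",im)
np.savez("in.npz",P=P,im=im,pos=st["eef_pos"])
E
```

```text
[0.50368295 0.16336087 0.10084246] [-0.02869965 -0.08559542 -0.98441385] 11.3667
False
[0.50316866 0.1633205  0.07697022] [ 0.23359207 -0.43441675 -0.84045919] 12.0917
True
[0.50351736 0.16339419 0.06753724] [-1.41014302 -0.2695043   8.41734716] 0.014890899054152118 59.81553375720978 12.9333
```

View pics/w_in.png

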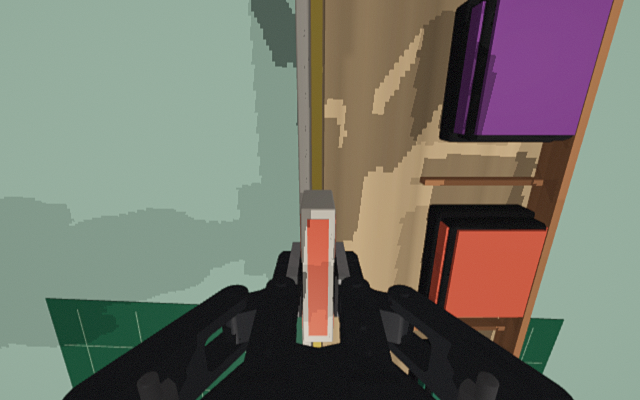

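```bash
python3 - <<'E'
from fit import *
D=np.load("in.npz");P=D["P"];pos=D["pos"]
m=(abs(P[...,2]-pos[2]-.0165)<.008)&(abs(P[...,0]-pos[0])<.02)&(abs(P[...,1]-pos[1])<.045)
hsv=cv2.cvtColor(D["im"],cv2.COLOR_RGB2HSV); m&=(hsv[...,2]>140)
q=P[m];q=q[q[:,2]>np.median(q[:,2])-.004];print(len(q),rect(q[:,:2]),pos,np.median(q[:,2]))
A=np.c_[q[:,:2]-q[:,:2].mean(0),np.ones(len(q))];print(np.linalg.lstsq(A,q[:,2],rcond=None)[0])
lip(P,D["im"],.2,.33)
E
```

```text
3818 (array([0.50369351, 0.16361411]), [np.float32(0.015561697), np.float32(0.07670171)], np.float32(0.050204832)) [0.50351736 0.16339419 0.06753724] 0.0838267518467076
[-0.01290995 -0.00063452  0.08382258]
lipL 192 slope -0.0506 x@.16 0.4941 z 0.051 sd 0.0002 y 0.2 0.291
lipR 190 slope -0.0476 x@.16 0.4986 z 0.0509 sd 0.0001 y 0.201 0.291
lipmid 191 slope -0.0486 x@.16 0.4963 z 0.0511 sd 0.0002 y 0.201 0.291
yelL 183 slope -0.0522 x@.16 0.5007 z 0.0316 sd 0.0001 y 0.2 0.297
yelR 184 slope -0.0533 x@.16 0.5061 z 0.0315 sd 0.0001 y 0.2 0.298
deckL 190 slope -0.0503 x@.16 0.5074 z 0.0508 sd 0.0001 y 0.201 0.291
```

The blade is in the slot, centred on the coral pad at (490,270), and the strip is pressed about 7.5 mm. I'll press a little harder to seat it firmly.

```bash
python3 - <<'E'
from fit import *
q=quat(.0505); x,y=.5033,.1633
for z in (.0668,.0660,.0652,.0645):
    r=move_straight([x,y,z],q,speed=.01,max_force=25); hold(.3)
    s=read_state();print(z,r,s["eef_pos"],s["contact_force"],s["grip_force"],s["time_s"])
    if s["contact_force"][2]>18: break
hold(.5); st=read_state();im,d=get_image("wrist");P=cloud("wrist",d,st)
print(st["eef_pos"],st["contact_force"]);pos=st["eef_pos"]
hsv=cv2.cvtColor(im,cv2.COLOR_RGB2HSV)
m=(abs(P[...,2]-.083)<.006)&(abs(P[...,0]-pos[0])<.02)&(abs(P[...,1]-pos[1])<.045)&(hsv[...,2]>140)
p=P[m];print(rect(p[:,:2]),np.median(p[:,2]));A=np.c_[p[:,:2]-p[:,:2].mean(0),np.ones(len(p))];print(np.linalg.lstsq(A,p[:,2],rcond=None)[0])
lip(P,im,.2,.33)
q=P[masks_of("pad_coral","wrist")[0]["mask"]];q=q[abs(q[:,2]-.079)<.003];print("pad",rect(q[:,:2]))
E
```

```text
0.0668 False [0.50350404 0.16339342 0.06742896] [-2.75833649 -0.45419591  7.32723642] 59.81074512004852 13.5333
0.066 False [0.50356455 0.16339557 0.06721933] [-3.04614207 -1.06272408 13.30324634] 60.64540386199951 14.0833
0.0652 False [0.5035713  0.16338917 0.06719733] [-6.18382905 -0.94824399 19.5312564 ] 61.70387864112854 14.6333
[0.50357585 0.16340504 0.06718911] [-5.378933   -1.20793647 20.07075577]
(array([0.50365634, 0.16377017]), [np.float32(0.01697503), np.float32(0.07615276)], np.float32(0.051782597)) 0.08353621420813673
[-0.0132422   0.0025412   0.08347199]
lipL 192 slope -0.0508 x@.16 0.4941 z 0.0511 sd 0.0003 y 0.2 0.291
lipR 190 slope -0.0481 x@.16 0.4987 z 0.0509 sd 0.0001 y 0.201 0.291
lipmid 191 slope -0.049 x@.16 0.4963 z 0.0511 sd 0.0002 y 0.201 0.291
yelL 183 slope -0.0523 x@.16 0.5007 z 0.0313 sd 0.0002 y 0.2 0.297
yelR 184 slope -0.0546 x@.16 0.5063 z 0.0313 sd 0.0002 y 0.2 0.298
deckL 190 slope -0.0511 x@.16 0.5074 z 0.0509 sd 0.0001 y 0.202 0.291
pad (array([0.5903208 , 0.16920335]), [np.float32(0.048181437), np.float32(0.054492984)], np.float32(0.03270948))
```

The shoulders have hit a hard stop: the height hasn't changed while the force rose to 20 N. The strip is pressed about 8 mm and the pad hasn't moved, so I'm handing in.

```bash
python3 -c "
from workcell import *
print(finish_job())"
```

```text
the job is handed in; nothing more can be done
None
```

The holder is in the slot, centred in front of the coral pad and pressed home, with the gripper still pushing it down at about 20 N; I handed the job in at about 15 s, and no verdict was returned.

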